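Pulse the tea mill by hand: lid on, half turn, hold

ROBOT

A 6-joint arm with a two-finger parallel gripper is mounted at the origin on the work surface. World frame = base frame: x ahead of the robot, y to its left, z up, the work surface at z = 0. Lengths are in m, angles in rad, forces in N, time in s.
With the tool pointing down it reaches from about 0.425 to 0.95 m from the base axis. Payload 3.5 kg.
Tool frame: the origin (TCP) lies between the finger pads; the fingertips stand 22 mm ahead of it and the grasp point (between the pads) lies 3 mm ahead of it (ctrl.nose_length is the z of the fingertips in the tool frame, in m); z points along the fingers, y is the line along which they close (so a half turn about z gives the same grasp; the last joint's range is limited). The gripper opens to 85 mm and grips with 20 to 120 N. Pads are 22 mm wide; open, the fingers measure 114 mm over their backs; the gripper's body (76 mm by 85 mm) begins 54 mm behind the grasp point. The pads swing forward as they close: fully open they stand 13 mm farther back than shut.
Start: joints at [1.131, 0.286, 1.577, -0, 1.279, -0.15], TCP at [0.193, 0.647, 0.253] pointing down, gripper open.
Joint ranges: [-2.77, 2.77], [-0.9, 2.22], [0.21, 2.48], [-1.53, 4.67], [0.24, 2.81], [-2.84, 2.84]. Speed limits (rad/s): [2.79, 2.79, 3.14, 3.14, 3.14, 3.14].

INTERFACE

Orientations are given as a unit quaternion [x, y, z, w].
In Python, from plant import ctrl gives the robot as it stands. The module is installed in compiled form; this text tells all that it offers.
- The arm moves only by the tool send_rows, never from a script. Its argument "rows" is text: rows parted by semicolons, each of 7 numbers parted by spaces: the turn, a rotation vector about the tool's x, y, z in parts of the range, where 1.0 means pi rad, then the shift along the tool's x, y, z in fractions of the full range, 1 being 800 mm, then the opening, from -1 (shut) to 1 (fully open). A call has 1 to 8 rows; each row is the pose to reach, as a shift and turn from the pose commanded when the call began, along the tool's axes at that moment; what a row does not reach only later rows make up. A row lasts 1/8 s, in which the tool goes at most 62.5 mm and 10.7 degrees, less where a joint would pass 70% of its speed; a pose out of reach is approached as far as the arm can. A shift or turn number past 1, either way, is cut back to 1. A call with a gripper value outside its range is refused whole. The fingers move at their own pace and stop on an object; "grip_force" is the grip in N (left out, the last holds). Time passes only in rows, so rows that repeat a pose let the fingers close. It gives the time, the measured TCP pose, the force, the opening and the grip force at its end, in the units of the state.
- ctrl.get_state(): the state, without advancing time (a new reading comes with each control period).
- ctrl.read_camera(name): name is "side" or "top" or "wrist"; returns a dict with "color" (480x640x3 uint8, red, green, blue), "fx", "fy", "cx", "cy" (pixels), "extrinsics" (4x4, takes a point from world to camera coordinates). Camera axes: x right, y down, z forward; pixel columns grow to the right and rows downward; lengths in m; the calibration is good to about 2 mm. A picture is of the moment at which its call begins. There is no depth.
- ctrl.sign_off(): hands the job in; it is judged then, once.
Trained networks look in a picture, given as the dict that the camera call returned (one of the last four; its "shot" number tells which), for a name from the list of things; names that differ only in an ending like _2 or _b are one class to them, and where a whole thing is asked for, a point or a joint stands for the part that bears it (a point fixed in the world has none). Each returns a list of dicts, best first, with "p" (0 to 1); they miss things now and then, are a little off and sometimes report something else, mostly with a low value. They report only what shows in the picture. A call takes as long as a camera call.
- ctrl.look_for(picture, target): "position" ([x, y, z] in m, in the coordinates of the camera as it stood for that picture, good to about 4 mm: the middle of the surface that is visible of it).
The state is a dict: "time": time; "qpos": joint angles; "dq": joint speeds; "joint_efforts": joint torques, N m; "eef_pos": TCP position; "tcp_rot": TCP orientation; "contact_force": force on the tool from outside, world axes, zero at the start; "wrist_torque": the same for the moment, N m; "opening": opening from 0.0 (shut) to 1.0 (fully open); "finger_force": force on a finger pad.
Only numpy, scipy, OpenCV 4.12 (cv2) and the standard library are available. Lean on these libraries where they do the work, as an engineer would, in place of code of your own. Each camera call takes 0.05 s, during which the arm holds its last target. There are 200 camera calls.

TASK

Give the tea mill a hand-held test run: take the black stone off its mouth and set it down flat on the bare table (not dropped) clear of the mill, then drop the green lid into the bayonet slots until it is seated flat on the rim. Turn the lid clockwise to the green half-way run mark, where the mill runs only while it is held against its spring, and hold it there for about two seconds without ever letting it click over into the lock; your program finishes with the gripper still holding the lid at that mark. Leave the bowl and the other things on the table where they are.

Things in the scene. Friction and masses are not known exactly. Their poses are not given: they have to be found in the camera images.
- mill: Battery tea mill, a cream round body 94 mm across at the foot and 90 mm above, 110 mm tall, standing fast on the table (it cannot slide or turn). Origin: centre of its underside, z up. The dark steel rim on top (27 to 45 mm radius, 6 mm thick) has a round mouth and two bayonet slots, at the mill's own +x and -x.
- mill_mouth (a point): centre of the mill's mouth, level with the rim's top, 110 mm above the table; the mouth is 54 mm wide
- mill_slot (a point): one of the two bayonet slots in the rim (the other faces it across the mouth), at 31 mm radius on the mill's +x, rim height; slots are 14 mm wide and reach out to 34 mm radius. A white dot on the rim marks each. The lid drops in with its lugs over the slots (within about 4 deg).
- run_mark (a point): green run dot on the rim at 40 mm radius, 45 deg clockwise (seen from above) from the slot's white dot: half way. The red lock dot is 85 deg on from the slot. The same dots repeat on the far side of the mouth. The lid is at half way when the ticks on its plate point at the green dots.
- switch_ring (a joint): turn (rad) of the sprung ring in the mill that the lid's lugs drive clockwise seen from above: 0 at rest, 0.7 run mark, 1.4 locked. The lid turns about 0.08 rad freely first. A spring pushes it back, 0.10 N m at 0 rising to 0.14 at the run mark. From about 1.0 sprung balls resist as well; near 1.25 the lid clicks into the lock and stays. Let go before that, it returns to 0.
- lid: Loose green lid, 80 g, upright on the table on its skirt. Origin: centre of the skirt's underside, z up. Skirt 51 mm in diameter (40 mm at its foot, 5 mm taper), 18 mm high; above it a plate 72 mm in diameter, up to 26.5 mm height, that seats on the mill's rim (origin then 92 mm above the table). It fits equally well turned by 180 deg.
- lid_wing (a point): middle of the top edge of the lid's straight wing grip, 56.5 mm above the lid's origin; the wing is 54 mm long along the lid's x, 16 mm thick along its y, 30 mm high above the plate. White ticks at both its ends show where the lugs are.
- lid_lug (a point): tip of one of the lid's two lugs, on the lid's +x at 31 mm radius (the other on -x); lugs are 9 mm wide and lie 5.7 to 10.7 mm above the skirt's underside
- stone: Loose smooth black river stone, a round flattened pebble 63 mm in diameter and 35 mm high, about 200 g, lying flat in the mill's mouth and so blocking it. Origin: centre of its underside, z up.
- stone_center (a point): centre of the stone, 17 mm above its underside; its widest girth is at this height, about 10 mm above the mill's rim at the start
- turntable: lacquered cherry turntable, a disc 252 mm in diameter and 28 mm high; origin centre of its underside; does not move
- bowl: mulberry bowl full of boxwood shogi pieces, 152 mm in diameter, 55 mm high, loose on the turntable; origin centre of its underside; leave alone
- bell: brass hand bell standing on its mouth, 62 mm in diameter, 110 mm tall; origin centre of its underside; leave alone
- tortoise: bronze tortoise figurine, about 100 mm by 68 mm, 34 mm high; origin centre of its underside; leave alone
- flask: rust-glazed stoneware sake flask, 80 mm in diameter, 139 mm tall; origin centre of its underside; leave alone
- cup: small brown sake cup, 60 mm in diameter, 42 mm high; origin centre of its underside; leave alone
- caddy: cherry-bark tea caddy, 76 mm in diameter, 112 mm tall; origin centre of its underside; leave alone

How it is judged:
On the way, in this order (a step that is already met when the one before it is completed fails the run):
1. the stone has been set down on the table clear of the mill and let go (height (world z) of stone_center below 0.024 m and horizontal distance between stone_center and mill above 0.085 m and contact force between the fingers and stone below 0.1 N and linear speed of stone below 0.05 m/s), for 0.2 s.
2. the lid is dropped into the slots, seated flat on the rim and not yet turned (horizontal distance between lid and mill below 0.004 m and z of lid in the frame of mill between 0.0895 and 0.0945 m and angle between lid's own z axis and vertical below 0.07 rad and value of joint switch_ring below 0.3 rad), for 0.1 s.
3. the lid is held at the half-way run mark for a second and a half (horizontal distance between lid and mill below 0.004 m and z of lid in the frame of mill between 0.0895 and 0.0945 m and angle between lid's own z axis and vertical below 0.07 rad and value of joint switch_ring between 0.55 and 0.85 rad), for 1.5 s.
At the end, for the whole second after the job is handed in: Lid seated in the mill (height within 2.5 mm, 4 mm sideways, level within 4 deg), still gripped (over 1 N), switch ring still at 0.7 rad within 0.15 rad. Stone lying flat, let go, at rest on the table, its centre at least 85 mm from the mill's axis (all of step 1 and all of step 3 and velocity of joint switch_ring between -0.1 and 0.1 rad/s and contact force between the fingers and lid above 1 N); the arm keeps its last pose, push and grip.
It fails at once if the lid has been turned too far and has clicked over into the lock (ring beyond 1.2 rad) (value of joint switch_ring above 1.2 rad).
It fails at once if the stone was dropped or thrown on the table (faster than 0.6 m/s with its centre within 50 mm of the table) (height (world z) of stone_center below 0.05 m and linear speed of stone above 0.6 m/s).
It fails at once if another thing on the table was shifted by more than 25 mm or toppled (distance of any of bowl, bell, tortoise, flask, cup, caddy from where it was at the start of the episode above 0.025 m or angle between any of bowl, bell, tortoise, flask, cup, caddy's own z axis and vertical above 0.5 rad).
It also fails if it takes over 61 s, if anything falls off the work surface, if the arm or the gripper's body presses on something with over 40 N, if the wrist force passes 120 N, or if a joint passes its speed limit or range.

## Working session

There is one attempt and no reset: what is moved stays moved. The work goes in short steps, Python scripts to look and compute and a tool call to move; the robot and the scene stay as the last step left them, time stands still between calls to the robot, and variables do not carry over. Pictures are saved under pics/ and viewed, at most 10 in all, crops included, and the job is handed in when it is done.

Besides the shell and the picture viewer there is one more tool, called after "Request:" as a command line: name --argument value ..., lists and objects as JSON in quotes. send_rows: Moves the arm, as the interface text tells. Its arguments: {"type":"object","properties":{"rows":{"type":"string"},"grip_force":{"type":"number"}},"required":["rows"]}

```bash
mkdir -p pics; cat > h.py <<'E'
import numpy as np, cv2
from plant import ctrl
from scipy.spatial.transform import Rotation as R
def cam(n,save=None):
    p=ctrl.read_camera(n)
    if save: cv2.imwrite(f'pics/{save}.png',cv2.cvtColor(p['color'],cv2.COLOR_RGB2BGR))
    return p
def find(p,t,k=2):
    E=np.array(p['extrinsics']);out=[]
    for d in ctrl.look_for(p,t)[:k]:
        c=np.array(d['position']);w=E[:3,:3].T@(c-E[:3,3])
        out.append((round(d['p'],2),np.round(w,4).tolist(),np.round(proj(p,w)).tolist()))
    return out
def proj(p,w):
    E=np.array(p['extrinsics']);c=E[:3,:3]@np.array(w)+E[:3,3]
    return np.array([p['fx']*c[0]/c[2]+p['cx'],p['fy']*c[1]/c[2]+p['cy']])
def onplane(p,uv,z):
    E=np.array(p['extrinsics']);d=E[:3,:3].T@np.array([(uv[0]-p['cx'])/p['fx'],(uv[1]-p['cy'])/p['fy'],1]);o=-E[:3,:3].T@E[:3,3]
    return o+d*(z-o[2])/d[2]
def totool(w):
    s=ctrl.get_state();return R.from_quat(s['tcp_rot']).inv().apply(np.array(w)-s['eef_pos'])*1000
E
python3 - <<'E'
from h import *
for n in ('top','side'):
    p=cam(n,n+'0')
    print(n,p['fx'],np.round(p['extrinsics'],3).tolist())
    for t in ['mill','mill_mouth','mill_slot','run_mark','lid','lid_wing','lid_lug','stone','bowl','bell','tortoise','flask','cup','caddy']: print(t,find(p,t))
s=ctrl.get_state();print(s,ctrl.nose_length,R.from_quat(s['tcp_rot']).as_matrix().round(3))
E
```

```text
top 577.279446477765 [[0.028, -0.999, 0.024, -0.033], [-0.996, -0.03, -0.088, 0.633], [0.089, -0.022, -0.996, 1.268], [0.0, 0.0, 0.0, 1.0]]
mill [(0.69, [0.4968, -0.1409, 0.1082], [386.0, 304.0])]
mill_mouth [(0.69, [0.5007, -0.1434, 0.1062], [387.0, 302.0])]
mill_slot [(0.7, [0.4974, -0.1369, 0.1102], [385.0, 304.0])]
run_mark [(0.77, [0.4962, -0.1388, 0.111], [385.0, 304.0]), (0.58, [0.7259, 0.3014, 0.0238], [188.0, 196.0])]
lid [(0.65, [0.511, 0.1219, 0.0225], [264.0, 294.0])]
lid_wing [(0.71, [0.5195, 0.1213, 0.0251], [264.0, 290.0])]
lid_lug [(0.65, [0.5157, 0.1241, 0.0245], [263.0, 291.0])]
stone [(0.7, [0.4954, -0.1522, 0.139], [394.0, 305.0])]
bowl [(0.95, [0.7948, 0.0422, 0.0717], [304.0, 165.0])]
bell [(0.83, [0.71, -0.2565, 0.033], [435.0, 210.0])]
tortoise [(0.62, [0.7252, 0.2998, 0.0238], [189.0, 196.0]), (0.43, [0.4966, -0.1374, 0.1091], [385.0, 304.0])]
flask [(0.91, [0.5457, 0.4008, 0.0864], [130.0, 274.0]), (0.35, [0.7261, 0.303, 0.0277], [187.0, 195.0])]
cup [(0.6, [0.5625, -0.4067, 0.0192], [499.0, 277.0])]
caddy [(0.97, [0.4164, -0.3544, 0.113], [488.0, 346.0]), (
[... 1305 characters left out ...]
      1.27860223e+00, -1.50019661e-01]), 'dq': array([ 7.34360862e-05, -1.14659241e-03, -1.42121903e-03, -7.89785185e-04,
        1.60057499e-03, -5.43354934e-04]), 'joint_efforts': array([-4.83122421e-04, -4.05960274e+01, -2.92928982e+01, -1.60733116e-04,
        6.30769482e-04, -7.04497751e-06]), 'eef_pos': array([0.19286508, 0.64683596, 0.25330846]), 'tcp_rot': array([ 1.44392101e-01,  9.89520551e-01, -1.96838141e-05, -7.88332020e-07]), 'contact_force': array([0.47841163, 0.16092571, 0.03920014]), 'wrist_torque': array([-0.04211314,  0.04974359, -0.02766579]), 'finger_force': 0.0, 'opening': 1.0012767396917512} 0.022 [[-0.958  0.286 -0.   ]
 [ 0.286  0.958 -0.   ]
 [-0.    -0.    -1.   ]]
```

```bash
python3 - <<'E'
from h import *
im=cv2.imread('pics/top0.png')
a=cv2.resize(im[260:345,345:425],None,fx=5,fy=5,interpolation=cv2.INTER_CUBIC);b=cv2.resize(im[250:335,220:300],None,fx=5,fy=5,interpolation=cv2.INTER_CUBIC)
cv2.imwrite('pics/crops0.png',np.hstack([a,b]))
E
```

```text
(no output)
```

View pics/top0.png

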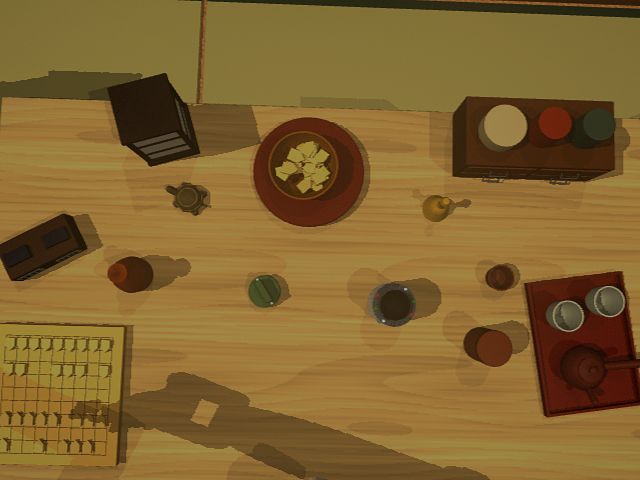

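View pics/crops0.png

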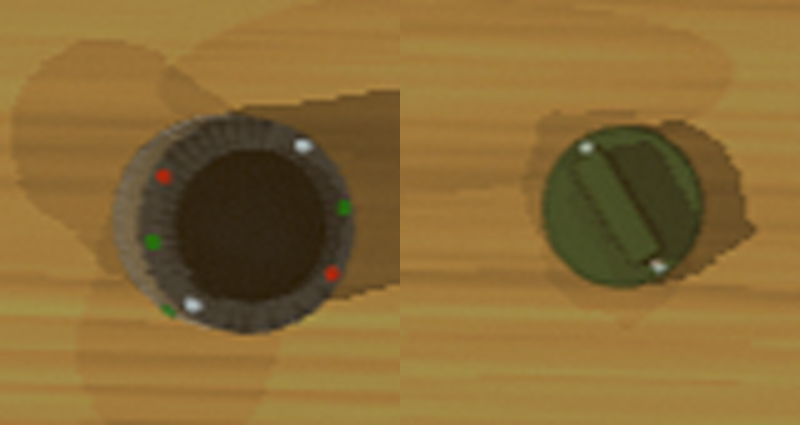

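```bash
python3 - <<'E'
from h import *
p=cam('top')
f=lambda u,v,u0,v0:(u0+(u+.5)/5-.5,v0+(v+.5)/5-.5)
ms=[onplane(p,f(u,v,345,260),.110)[:2] for u,v in [(303,146),(193,304),(344,207),(153,241),(333,273),(163,176)]]
ls=[onplane(p,f(u,v,220,250),.027)[:2] for u,v in [(186,147),(258,267)]]
for a,b in [(ms[0],ms[1]),(ms[2],ms[3]),(ms[4],ms[5]),ls]:
    d=a-b;print(np.round((a+b)/2,4),np.linalg.norm(d)*1000,np.degrees(np.arctan2(d[1],d[0])))
c=np.mean(ms,0)
print('stone',onplane(p,f(250,225,345,260),.12), 'mill',c)
# target: TCP above stone with tool x dir as yaw 90deg change
print('tool',totool([c[0],c[1],.25]))
E
```

```text
[ 0.4963 -0.1573] 80.5783199530558 -33.88585606646259
[ 0.4966 -0.1575] 81.43091547252324 -78.43528822190476
[ 0.4964 -0.1572] 81.51422360728034 -118.04833194249558
[0.5168 0.1221] 62.32700823182702 33.010371327583286
stone [ 0.49636595 -0.15666368  0.12      ] mill [ 0.4964108  -0.15734019]
tool [-520.71104072 -683.90341677    3.33688833]
```

The manual's scale: shifts go in shares of 800 mm and turns go in shares of pi rad. Converting my numbers, -360 mm / 800 = -0.45, -307 mm / 800 = -0.3838.

Request:
send_rows --rows "0 0 0 -0.45 -0.3838 0 1;0 0 0 -0.45 -0.3838 0 1;0 0 0 -0.45 -0.3838 0 1;0 0 0 -0.45 -0.3838 0 1;0 0 0 -0.45 -0.3838 0 1;0 0 0 -0.45 -0.3838 0 1;0 0 0 -0.45 -0.3838 0 1;0 0 0 -0.45 -0.3838 0 1"

```text
time: 2.55
eef_pos: [0.4514, 0.2474, 0.2537]
tcp_rot: [0.146, 0.989, 0.0, 0.0]
contact_force: [0.3, -0.3, -0.1]
opening: 0.999
finger_force: 0.0
```

```bash
python3 -c "
from h import *
print(totool([.4965,-.1573,.21]))"
```

```text
[-159.75475971 -374.54158541   43.74935844]
```

To row units: -375 mm / 800 = -0.4688, -160 mm / 800 = -0.2.

Request:
send_rows --rows "0 0 0 -0.2 -0.4688 0.05 1;0 0 0 -0.2 -0.4688 0.05 1;0 0 0 -0.2 -0.4688 0.05 1;0 0 0 -0.2 -0.4688 0.05 1;0 0 0 -0.2 -0.4688 0.05 1;0 0 0 -0.2 -0.4688 0.05 1;0 0 0 -0.2 -0.4688 0.05 1;0 0 0 -0.2 -0.4688 0.05 1"

```text
time: 3.55
eef_pos: [0.4962, -0.1575, 0.2131]
tcp_rot: [0.146, 0.989, 0.0, -0.0]
contact_force: [-0.0, 0.3, -0.4]
opening: 1.0
finger_force: 0.0
```

```bash
python3 - <<'E'
from h import *
p=cam('wrist','w1')
print(find(p,'stone'),find(p,'mill'),proj(p,[.4965,-.1573,.12]),p['fx'])
s=ctrl.get_state();print(s['eef_pos'],totool([.4965,-.1573,.127]))
E
```

```text
[(0.69, [0.4873, -0.154, 0.1317], [322.0, 246.0])] [(0.73, [0.4705, -0.1475, 0.1132], [324.0, 207.0])] [320.67501005 255.05602634] 381.9641046692146
[ 0.49618082 -0.15455225  0.21336658] [-1.10945622 -2.57680791 86.36531656]
```

View pics/w1.png

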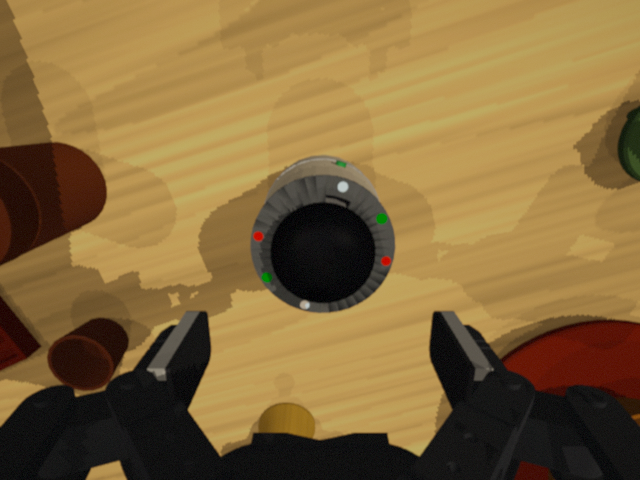

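```bash
python3 - <<'E'
from h import *
p=cam('wrist')
q=[(343,187),(305,304),(382,219),(266,278),(386,261),(259,237)]
m=[onplane(p,u,.110)[:2] for u in q]
for i in (0,2,4):
    d=m[i]-m[i+1];print((m[i]+m[i+1])/2,np.linalg.norm(d),np.degrees(np.arctan2(d[1],d[0])))
print(onplane(p,(323,253),.12))
s=ctrl.get_state();print(s['eef_pos'],s['contact_force'],totool([.4965,-.1573,.127]))
E
```

```text
[ 0.49638473 -0.15268993] 0.08041906355712204 146.55396030482711
[ 0.49680141 -0.15315006] 0.08187194789833417 101.82977166335968
[ 0.49683356 -0.15274735] 0.08060038087357618 62.09984614504573
[ 0.49571162 -0.15260466  0.12      ]
[ 0.49623791 -0.1542232   0.21344053] [0.23650772 0.15858083 0.2079706 ] [-1.12624791 -2.90135224 86.43965699]
```

To row units: 85 mm / 800 = 0.1063, 83 mm / 800 = 0.1038.

Request:
send_rows --rows "0 0 0 0 -0.0013 0.0625 1;0 0 0 0 -0.0013 0.0975 1;0 0 0 0 -0.0013 0.1038 1;0 0 0 0 -0.0013 0.1063 1;0 0 0 0 -0.0013 0.1063 1"

```text
time: 4.38
eef_pos: [0.497, -0.1564, 0.13]
tcp_rot: [0.144, 0.99, -0.001, 0.001]
contact_force: [-0.2, -0.3, 0.3]
opening: 0.998
finger_force: 0.0
```

Request:
send_rows --rows "0 0 0 0 0 0 0;0 0 0 0 0 0 0;0 0 0 0 0 0 0;0 0 0 0 0 0 0;0 0 0 0 0 0 0;0 0 0 0 0 0 0" --grip_force 35

```text
time: 5.12
eef_pos: [0.4968, -0.1566, 0.1299]
tcp_rot: [0.144, 0.99, -0.0, 0.001]
contact_force: [-1.3, 1.2, 6.1]
opening: 0.715
finger_force: 38.8
```

```bash
python3 - <<'E'
from h import *
p=cam('wrist','w2')
s=ctrl.get_state();print(s)
E
```

```text
{'time': 5.175, 'qpos': array([-5.00370905e-01,  8.69310696e-02,  2.05007274e+00,  2.23699421e-04,
        1.00246174e+00, -1.78147143e+00]), 'dq': array([-0.00191755, -0.00029247, -0.00021996, -0.00060058, -0.00092774,
        0.00084823]), 'joint_efforts': array([-5.36380112e-01, -2.60853517e+01, -2.34186691e+01, -1.03851208e-01,
       -3.02278195e-01, -3.00058666e-03]), 'eef_pos': array([ 0.49682633, -0.15660969,  0.12983332]), 'tcp_rot': array([ 1.44401314e-01,  9.89518631e-01, -2.81769607e-04,  1.02987542e-03]), 'contact_force': array([-0.40325053,  0.66254099,  6.10979124]), 'wrist_torque': array([ 0.17128113,  0.1727094 , -0.01963082]), 'finger_force': 38.8155859708786, 'opening': 0.715241375650043}
```

View pics/w2.png

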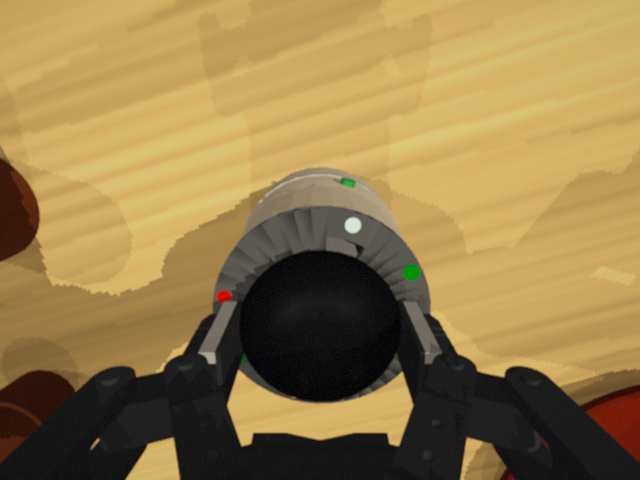

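To row units: 5 mm / 800 = 0.0063, 4 mm / 800 = 0.005.

Request:
send_rows --rows "0 0 0 0 0 0 0.9;0 0 0 0 0 0 0.9;0 0 0 0 0 0.005 0.9;0 0 0 0 0 0.0063 0.9;0 0 0 0 0 0.0063 0.9"

```text
time: 5.8
eef_pos: [0.4958, -0.1562, 0.1229]
tcp_rot: [0.144, 0.99, 0.0, -0.0]
contact_force: [0.4, -0.0, -0.1]
opening: 0.948
finger_force: 0.0
```

Request:
send_rows --rows "0 0 0 0 0 0 0;0 0 0 0 0 0 0;0 0 0 0 0 0 0;0 0 0 0 0 0 0;0 0 0 0 0 0 0" --grip_force 35

```text
time: 6.42
eef_pos: [0.4979, -0.157, 0.1267]
tcp_rot: [0.144, 0.99, -0.001, 0.002]
contact_force: [-1.8, 1.8, 10.9]
opening: 0.714
finger_force: 45.0
```

To row units: -60 mm / 800 = -0.075, -40 mm / 800 = -0.05.

Request:
send_rows --rows "0 0 0 0 0 -0.0125 0;0 0 0 0 0 -0.0313 0;0 0 0 0 0 -0.05 0;0 0 0 0 0 -0.075 0;0 0 0 0 0 -0.075 0"

```text
time: 7.05
eef_pos: [0.4972, -0.1569, 0.1857]
tcp_rot: [0.144, 0.99, -0.001, 0.002]
contact_force: [0.5, -0.8, -1.5]
opening: 0.712
finger_force: 38.6
```

```bash
python3 - <<'E'
from h import *
p=cam('side','s2');print(find(p,'stone'))
s=ctrl.get_state();print(s['eef_pos'],s['contact_force'],s['finger_force'],s['opening'],totool([.505,-.012,.19]))
E
```

```text
[(0.63, [0.4836, -0.1754, 0.1881], [284.0, 264.0])]
[ 0.49582461 -0.15618057  0.18323906] [ 0.18634765  0.54318756 -2.7163501 ] 38.595213890075684 0.7173776639198475 [ 32.40986589 140.78999946  -6.76104167]
```

To row units: 140 mm / 800 = 0.175, 135 mm / 800 = 0.1688.

Request:
send_rows --rows "0 0 0 0.0125 0.0625 -0.0063 0;0 0 0 0.03 0.125 -0.0063 0;0 0 0 0.04 0.175 -0.0063 0;0 0 0 0.04 0.175 0.0375 0;0 0 0 0.04 0.175 0.0875 0;0 0 0 0.04 0.175 0.1375 0;0 0 0 0.04 0.175 0.1625 0;0 0 0 0.04 0.175 0.1688 0"

```text
time: 8.15
eef_pos: [0.5032, -0.0125, 0.0457]
tcp_rot: [0.144, 0.99, 0.0, -0.003]
contact_force: [1.0, 0.5, -1.0]
opening: 0.715
finger_force: 38.9
```

To row units: 18 mm / 800 = 0.0225, 16 mm / 800 = 0.02.

Request:
send_rows --rows "0 0 0 0 0 0.005 0;0 0 0 0 0 0.01 0;0 0 0 0 0 0.0138 0;0 0 0 0 0 0.0175 0;0 0 0 0 0 0.02 0;0 0 0 0 0 0.0225 0;0 0 0 0 0 0.0225 0"

```text
time: 9.02
eef_pos: [0.5052, -0.0129, 0.0302]
tcp_rot: [0.144, 0.99, 0.0, -0.0]
contact_force: [0.3, 0.5, -2.0]
opening: 0.715
finger_force: 38.9
```

Still hanging (-2 N); continue down finely.

To row units: 6 mm / 800 = 0.0075, 5 mm / 800 = 0.0063.

Request:
send_rows --rows "0 0 0 0 0 0.0025 0;0 0 0 0 0 0.0038 0;0 0 0 0 0 0.005 0;0 0 0 0 0 0.0063 0;0 0 0 0 0 0.0075 0;0 0 0 0 0 0.0075 0;0 0 0 0 0 0.0075 0"

```text
time: 9.9
eef_pos: [0.5053, -0.013, 0.0247]
tcp_rot: [0.144, 0.99, -0.0, -0.0]
contact_force: [-3.2, -0.1, 2.5]
opening: 0.716
finger_force: 39.4
```

To row units: 1 mm / 800 = 0.0013.

Request:
send_rows --rows "0 0 0 0 0 0.0013 0;0 0 0 0 0 0.0013 0.5;0 0 0 0 0 0.0013 0.6;0 0 0 0 0 0.0013 0.8;0 0 0 0 0 0.0013 1;0 0 0 0 0 0.0013 1"

```text
time: 10.65
eef_pos: [0.5054, -0.013, 0.0233]
tcp_rot: [0.144, 0.99, -0.0, 0.0]
contact_force: [-0.2, 0.4, -0.6]
opening: 1.0
finger_force: 0.0
```

Request:
send_rows --rows "0 0 0 0 0 -0.0125 1;0 0 0 0 0 -0.0625 1;0 0 0 0 0 -0.1375 1;0 0 0 0 0 -0.1875 1;0 0 0 0 0 -0.1875 1"

```text
time: 11.28
eef_pos: [0.5081, -0.0135, 0.1787]
tcp_rot: [0.144, 0.99, -0.0, 0.005]
contact_force: [-0.4, 0.0, -0.5]
opening: 1.002
finger_force: 0.0
```

```bash
python3 - <<'E'
from h import *
p=cam('top');print(find(p,'stone'))
p=cam('side');print(find(p,'stone'),find(p,'lid'))
s=ctrl.get_state();print(s['eef_pos'],s['contact_force'],s['opening'],totool([.5168,.1221,.17]))
E
```

```text
[(0.74, [0.4214, -0.3552, 0.1078], [488.0, 343.0])]
[] [(0.54, [0.7218, 0.2883, 0.0209], [316.0, 216.0])]
[ 0.5041809  -0.01272349  0.17154662] [-0.87884439  0.0389439  -0.63155217] 1.000600887587773 [ 26.43569846 132.80652576   1.60822406]
```

To row units: 133 mm / 800 = 0.1663, 100 mm / 800 = 0.125, -50 degrees / 180 = -0.2778.

Request:
send_rows --rows "0 0 -0.0556 0.0325 0.0625 0 1;0 0 -0.1111 0.0325 0.125 0 1;0 0 -0.1667 0.0325 0.1663 0 1;0 0 -0.2222 0.0325 0.1663 0 1;0 0 -0.2778 0.0325 0.1663 0 1;0 0 -0.2778 0.0325 0.1663 0 1;0 0 -0.2778 0.0325 0.1663 0 1"

```text
time: 12.4
eef_pos: [0.518, 0.1218, 0.1724]
tcp_rot: [-0.286, 0.958, 0.0, -0.001]
contact_force: [0.7, -0.1, 0.6]
opening: 1.003
finger_force: 0.0
```

```bash
python3 - <<'E'
from h import *
p=cam('top','t3');p=cam('wrist','w3')
print(find(p,'lid'),find(p,'lid_wing'),proj(p,[.5168,.1221,.0565]))
im=cv2.imread('pics/w3.png');t=cv2.imread('pics/t3.png')
cv2.imwrite('pics/c3.png',np.hstack([cv2.resize(im,(480,360)),cv2.resize(t[230:350,240:340],(300,360))]))
s=ctrl.get_state();print(s['eef_pos'],R.from_quat(s['tcp_rot']).as_matrix().round(3),s['qpos'])
E
```

```text
[(0.83, [0.513, 0.1197, 0.0256], [321.0, 222.0])] [(0.69, [0.51, 0.1198, 0.0236], [324.0, 218.0])] [321.46085567 241.57412436]
[0.51838293 0.12178032 0.17319459] [[-0.836 -0.549 -0.   ]
 [-0.549  0.836 -0.   ]
 [ 0.     0.    -1.   ]] [ 4.01012211e-02  5.49408455e-02  1.99484495e+00  9.63534717e-07
  1.09205081e+00 -2.11235060e+00]
```

View pics/c3.png

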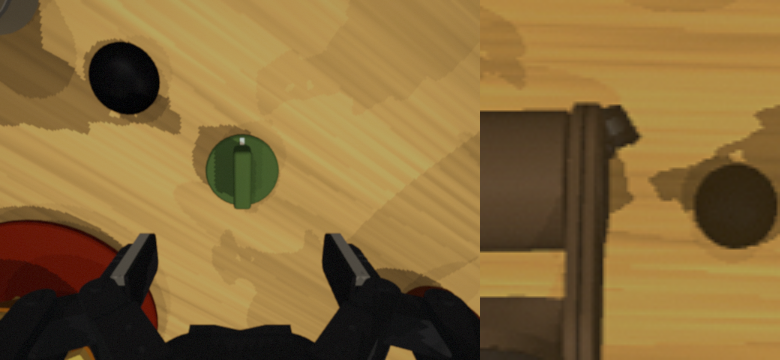

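To row units: 120 mm / 800 = 0.15, 118 mm / 800 = 0.1475.

Request:
send_rows --rows "0 0 0 0.0013 0 0.0625 1;0 0 0 0.0013 0 0.1188 1;0 0 0 0.0013 0 0.14 0.5;0 0 0 0.0013 0 0.1475 0.2;0 0 0 0.0013 0 0.15 0.2;0 0 0 0.0013 0 0.15 0.2"

```text
time: 13.35
eef_pos: [0.5188, 0.1214, 0.0549]
tcp_rot: [-0.287, 0.958, -0.0, 0.001]
contact_force: [0.5, -0.5, -0.3]
opening: 0.598
finger_force: 0.0
```

Request:
send_rows --rows "0 0 0 0 0 0 -1;0 0 0 0 0 0 -1;0 0 0 0 0 0 -1;0 0 0 0 0 0 -1;0 0 0 0 0 0 -1;0 0 0 0 0 0 -1" --grip_force 60

```text
time: 14.1
eef_pos: [0.5177, 0.1214, 0.0536]
tcp_rot: [-0.287, 0.958, 0.0, 0.0]
contact_force: [-0.9, 0.3, 3.4]
opening: 0.175
finger_force: 61.3
```

To row units: -145 mm / 800 = -0.1813, -130 mm / 800 = -0.1625.

Request:
send_rows --rows "0 0 0 0 0 -0.0375 -1;0 0 0 0 0 -0.1 -1;0 0 0 0 0 -0.1625 -1;0 0 0 0 0 -0.1813 -1;0 0 0 0 0 -0.1813 -1"

```text
time: 14.72
eef_pos: [0.5178, 0.1213, 0.1985]
tcp_rot: [-0.287, 0.958, -0.0, 0.001]
contact_force: [0.2, -0.7, -1.5]
opening: 0.176
finger_force: 61.0
```

```bash
python3 - <<'E'
from h import *
s=ctrl.get_state();print(s['eef_pos'],s['contact_force'],s['opening'],totool([.4965,-.155,.195]),R.from_quat(s['tcp_rot']).as_matrix().round(3)[:,0])
E
```

```text
[0.51779638 0.12133737 0.19852639] [ 0.22387476 -0.6785044  -1.51003116] 0.1762050286102671 [ 169.87830304 -218.99174424    3.50567169] [-0.835 -0.55  -0.001]
```

To row units: -219 mm / 800 = -0.2738, 170 mm / 800 = 0.2125, 66.5 degrees / 180 = 0.3694.

Request:
send_rows --rows "0 0 0.0556 0.035 -0.045 0 -1;0 0 0.1111 0.0713 -0.0913 0 -1;0 0 0.1667 0.1063 -0.1375 0 -1;0 0 0.2222 0.1413 -0.1825 0 -1;0 0 0.2778 0.1775 -0.2288 0 -1;0 0 0.3333 0.2125 -0.2738 0 -1;0 0 0.3694 0.2125 -0.2738 0 -1;0 0 0.3694 0.2125 -0.2738 0 -1"

```text
time: 15.72
eef_pos: [0.4947, -0.1549, 0.1952]
tcp_rot: [0.285, 0.959, 0.001, -0.003]
contact_force: [0.1, -0.2, -0.6]
opening: 0.169
finger_force: 60.9
```

```bash
python3 - <<'E'
from h import *
p=cam('wrist','w4');p=cam('wrist');q=cam('top','t4')
s=ctrl.get_state();print(s['eef_pos'],s['contact_force'],R.from_quat(s['tcp_rot']).as_matrix().round(3)[:,0],s['qpos'][5])
print([proj(p,[.4965,-.155,.11]),proj(q,[.4965,-.155,.11])])
im=cv2.imread('pics/w4.png');t=cv2.imread('pics/t4.png')
cv2.imwrite('pics/c4.png',np.hstack([im[90:410,160:480],cv2.resize(t[264:344,350:430],(320,320),interpolation=cv2.INTER_CUBIC)]))
E
```

```text
[ 0.49555521 -0.15423999  0.19670739] [ 1.00593443 -0.1170916  -0.91279451] [-0.839  0.544  0.003] -1.4925959024333344
[array([320.90894488, 262.24539452]), array([393.13208208, 304.40698229])]
```

View pics/c4.png

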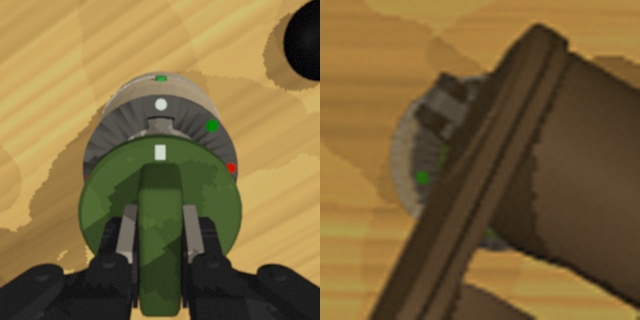

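```bash
python3 - <<'E'
from h import *
p=cam('wrist')
s=ctrl.get_state()
print(s['eef_pos'])
print('dot',totool(onplane(p,(320.5,194),.110)),'tick',totool(onplane(p,(320,242),s['eef_pos'][2]-.0536+.0265)))
E
```

```text
[ 0.49580361 -0.15424419  0.19717224]
dot [3.81315809e+01 5.93750516e-02 8.72479593e+01] tick [30.44914065 -0.22703921 27.16042891]
```

To row units: 43 mm / 800 = 0.0538, -1.5 mm / 800 = -0.0019.

Request:
send_rows --rows "0 0 0 -0.0019 -0.0006 0.0188 -1;0 0 0 -0.0019 -0.0006 0.035 -1;0 0 0 -0.0019 -0.0006 0.045 -1;0 0 0 -0.0019 -0.0006 0.05 -1;0 0 0 -0.0019 -0.0006 0.0538 -1;0 0 0 -0.0019 -0.0006 0.0538 -1"

```text
time: 16.68
eef_pos: [0.4973, -0.1563, 0.1554]
tcp_rot: [0.285, 0.959, -0.0, 0.0]
contact_force: [-0.7, 0.0, -0.8]
opening: 0.173
finger_force: 60.9
```

To row units: 8 mm / 800 = 0.01, 6 mm / 800 = 0.0075.

Request:
send_rows --rows "0 0 0 0 0 0.0025 -1;0 0 0 0 0 0.005 -1;0 0 0 0 0 0.0075 -1;0 0 0 0 0 0.01 -1;0 0 0 0 0 0.01 -1;0 0 0 0 0 0.01 -1"

```text
time: 17.42
eef_pos: [0.4972, -0.1563, 0.1474]
tcp_rot: [0.285, 0.959, -0.0, 0.0]
contact_force: [-1.3, 0.7, -1.6]
opening: 0.177
finger_force: 60.9
```

To row units: 3 mm / 800 = 0.0038, 2 mm / 800 = 0.0025.

Request:
send_rows --rows "0 0 0 0 0 0.0013 -1;0 0 0 0 0 0.0025 -1;0 0 0 0 0 0.0038 -1;0 0 0 0 0 0.0038 -1;0 0 0 0 0 0.0038 -1;0 0 0 0 0 0.0038 -1"

```text
time: 18.18
eef_pos: [0.4973, -0.1563, 0.1456]
tcp_rot: [0.285, 0.959, -0.0, -0.0]
contact_force: [-2.7, 0.5, 6.7]
opening: 0.179
finger_force: 61.9
```

To row units: 41 degrees / 180 = 0.2278.

Request:
send_rows --rows "0 0 0.0389 0 0 0 -1;0 0 0.0778 0 0 0 -1;0 0 0.1167 0 0 0 -1;0 0 0.1556 0 0 0 -1;0 0 0.1889 0 0 0 -1;0 0 0.2111 0 0 0 -1;0 0 0.2278 0 0 0 -1;0 0 0.2278 0 0 0 -1" --grip_force 80

```text
time: 19.18
eef_pos: [0.4971, -0.1569, 0.1456]
tcp_rot: [0.602, 0.798, -0.001, 0.0]
contact_force: [-4.5, 0.0, 4.9]
opening: 0.173
finger_force: 78.8
```

```bash
python3 - <<'E'
from h import *
p=cam('wrist','w5')
s=ctrl.get_state();x=R.from_quat(s['tcp_rot']).as_matrix()[:,0];print(s['eef_pos'],s['contact_force'],s['wrist_torque'],np.degrees(np.arctan2(x[1],x[0])),s['opening'])
im=cv2.imread('pics/w5.png');cv2.imwrite('pics/c5.png',cv2.resize(im[110:430,160:480],(600,600),interpolation=cv2.INTER_CUBIC))
E
```

```text
[ 0.49708008 -0.1568655   0.1455921 ] [-4.72056653 -0.97698697  5.67267299] [0.03060088 0.63470444 0.08715804] 105.95367499582191 0.17354850553978046
```

View pics/c5.png

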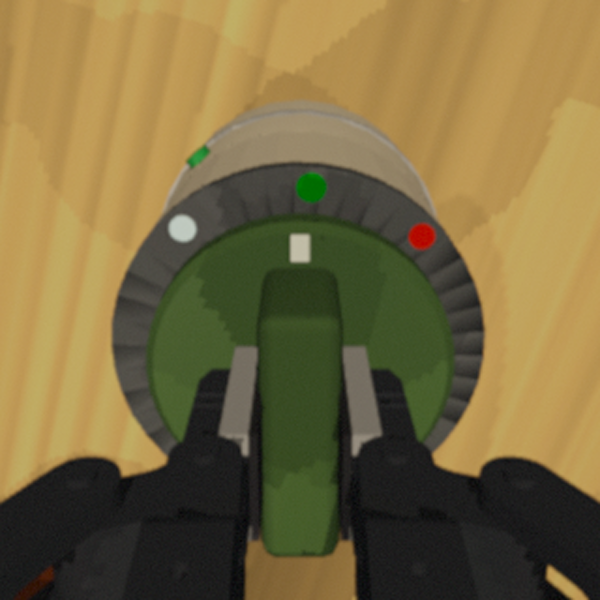

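To row units: 3.7 degrees / 180 = 0.0206.

Request:
send_rows --rows "0 0 0.0083 0 0 0 -1;0 0 0.0167 0 0 0 -1;0 0 0.0206 0 0 0 -1;0 0 0.0206 0 0 0 -1;0 0 0.0206 0 0 0 -1;0 0 0.0206 0 0 0 -1;0 0 0.0206 0 0 0 -1;0 0 0.0206 0 0 0 -1"

```text
time: 20.23
eef_pos: [0.497, -0.1569, 0.1456]
tcp_rot: [0.627, 0.779, -0.001, -0.0]
contact_force: [-5.2, -0.7, 5.9]
opening: 0.172
finger_force: 78.9
```

Request:
send_rows --rows "0 0 0 0 0 0 -1;0 0 0 0 0 0 -1;0 0 0 0 0 0 -1;0 0 0 0 0 0 -1;0 0 0 0 0 0 -1;0 0 0 0 0 0 -1;0 0 0 0 0 0 -1;0 0 0 0 0 0 -1"

```text
time: 21.22
eef_pos: [0.497, -0.1569, 0.1456]
tcp_rot: [0.627, 0.779, -0.001, -0.0]
contact_force: [-4.3, -0.4, 5.8]
opening: 0.17
finger_force: 78.9
```

```bash
python3 - <<'E'
from h import *
p=cam('wrist','w6')
s=ctrl.get_state();x=R.from_quat(s['tcp_rot']).as_matrix()[:,0];print(s['time'],s['eef_pos'],s['contact_force'],s['wrist_torque'],np.degrees(np.arctan2(x[1],x[0])),s['finger_force'])
t=cam('top','t6');print(find(t,'stone'))
im=cv2.imread('pics/w6.png');cv2.imwrite('pics/c6.png',np.hstack([cv2.resize(im[110:430,160:480],(500,500)),cv2.resize(cv2.imread('pics/t6.png')[230:350,290:350],(250,500))]))
E
```

```text
21.275 [ 0.49700422 -0.15686025  0.14562537] [-3.96461072 -1.16697501  5.31784341] [0.03172275 0.68353436 0.21994592] 102.2801297968933 78.90041470527649
[(0.78, [0.5043, -0.0098, 0.0343], [323.0, 298.0])]
```

View pics/c6.png

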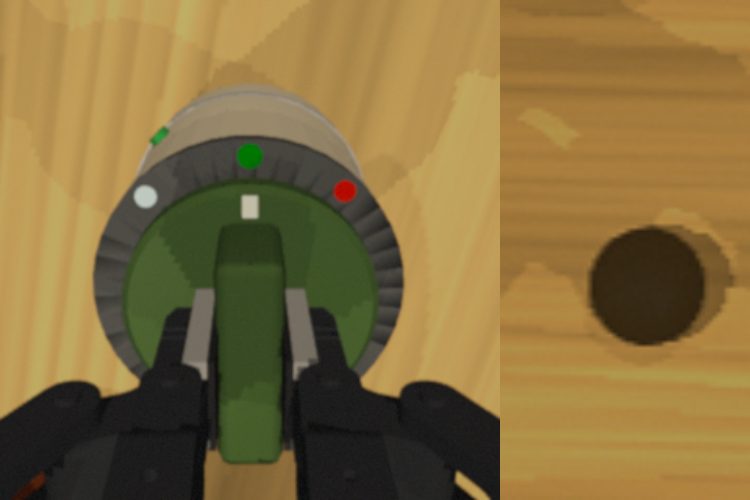

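The tick (250,207) now points at the green dot (250,156), the lid looks level on the rim, and the stone lies flat. I'll hold a little longer to be past two seconds, then hand in.

Request:
send_rows --rows "0 0 0 0 0 0 -1;0 0 0 0 0 0 -1;0 0 0 0 0 0 -1;0 0 0 0 0 0 -1;0 0 0 0 0 0 -1;0 0 0 0 0 0 -1;0 0 0 0 0 0 -1;0 0 0 0 0 0 -1"

```text
time: 22.38
eef_pos: [0.497, -0.1569, 0.1456]
tcp_rot: [0.627, 0.779, -0.001, -0.0]
contact_force: [-4.2, -0.9, 5.9]
opening: 0.168
finger_force: 78.9
```

```bash
python3 -c "
from h import *
print(ctrl.sign_off())"
```

```text
the job is handed in; nothing more can be done
None
```

I handed the job in at about 22 s, but the sign-off gave no verdict: the stone lies flat on the table clear of the mill, and the lid is seated and still gripped at the green run mark, held there for over two seconds without clicking into the lock.

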